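Check a press spindle's square thread with a pitch comb

TASK

Check the thread of the spindle clamped in the V-blocks: take the blue-gripped pitch comb out of the stand, lay it along the top of the thread between the blocks, feel for the grooves, and press it gently but firmly for a second or two once all its teeth are fully home and it sits flat. Then put it back upright in the slot it came from, fully down. Never press the comb hard, and leave the orange-gripped comb and the other things on the bench alone.

Things in the scene. Friction and masses are not known exactly. Their poses are not given: they have to be found in the camera images.
- comb_grip (a point): THE COMB: a steel leaf 60 mm long (x), 4 mm thick (y), 55 mm high (z up) with a blue plastic grip on its top edge. This point is the middle of the grip, a block 42 mm long, 14 mm thick, 28 mm high; the fingers pinch its thickness (along y), from above. The tooth tips are 41 mm below this point, the lands (straight edge between the teeth) 37.4 mm below.
- comb_edge (a point): Middle of the comb's lower edge, level with the lands, 37.4 mm below the middle of the grip; x along the leaf. Four teeth at 12 mm pitch (at x = -18, -6, 6, 18 mm) reach 3.6 mm below it; each is 5.2 mm wide at the tip, 5.8 mm at the root.
- comb: The blue-gripped comb itself, about 80 g; origin at the middle under its tooth tips, 41 mm below the middle of the grip.
- thread_top (a point): Point on the top line of the spindle's thread, level with the crests, 72 mm over the worktop, half-way between the blocks; x along the spindle, z up. The comb's place is within 20 mm of it along x. All teeth in grooves: the lands rest on the crests, comb_edge level with this point. Teeth standing on crests: 3.6 mm higher. This point belongs to the blocks, not to the spindle.
- vblocks: THE SPINDLE in its blocks: a steel screw, clamped level by its ends in two fixed V-blocks on a grey base plate 216 x 84 mm. Origin under the plate's middle, 72 mm below thread_top; x along the spindle. Clamp bars and nuts, 66 to 94 mm from the middle along x, stand up to 6 mm over the crests. It does not give under a gentle push.
- thread_mid (a point): Point on the spindle's axis, 24 mm below thread_top. Square right-hand thread, outer diameter 48 mm, pitch 12 mm, crests 5.4 mm wide, grooves 6.6 mm wide and 4 mm deep. The spindle may be clamped up to 6 mm further along either way, so where the grooves lie is NOT known from these points and has to be felt or seen; teeth enter within about 0.7 mm of a groove's middle.
- slot0 (a point): Middle of the mouth of one slot of the wooden stand (84 x 118 x 22 mm on a foot 90 x 124 mm, fixed). A slot is 66 mm long (x), 7.5 mm wide (y), 16 mm deep; a comb stands in it upright with its tooth tips on the slot's floor. The two slots are 58 mm apart; which comb stands in which varies.
- slot1 (a point): Middle of the mouth of the other slot, alike.
- fine_comb_grip (a point): Middle of the orange grip of the other comb (finer teeth, 6 mm pitch; otherwise the same size), standing in the other slot. To be left alone.
- beaker: Bystander: small glass beaker, 55 mm across, 72 mm high; origin under its middle.
- sample_box: Bystander: blue sample box with a clear lid, 73 x 99 x 30 mm; origin under its middle.
- puck: Bystander: green mounted specimen, a puck 38 mm across, 22 mm high; origin under its middle.

How it is judged:
On the way:
1. the comb is fully home in the thread between the blocks (lands within 1.3 mm of the crests), on its top line, along it and upright, pressed down with more than 1.5 N, for 0.8 s (z of comb_edge in the frame of thread_top between -0.002 and 0.0013 m and y of comb_edge in the frame of thread_top between -0.006 and 0.006 m and x of comb_edge in the frame of thread_top between -0.03 and 0.03 m and angle between the x axis of comb_edge and the x axis of thread_top, either way round below 0.1 rad and angle between comb_edge's own z axis and vertical below 0.1 rad and contact force between comb and vblocks above 1.5 N), for 0.8 s.
At the end, for the whole second after the job is handed in: The blue-gripped comb is back in the slot it came from: the middle of its grip within 12 mm of where it was at the start, its tooth tips down on the slot floor (under 10 mm over the worktop; the floor is at 6 mm), upright within 0.25 rad, released and at rest (distance of comb_grip from where it was at the start of the episode below 0.012 m and height (world z) of comb below 0.01 m and angle between comb_grip's own z axis and vertical below 0.25 rad and linear speed of comb below 0.02 m/s and contact force between the fingers and comb below 0.05 N); the robot touches nothing.
It fails at once if the comb is pressed on the spindle or the blocks with more than 30 N (contact force between comb and vblocks above 30 N).
It fails at once if the orange-gripped comb is moved more than 15 mm (distance of fine_comb_grip from where it was at the start of the episode above 0.015 m).
It fails at once if the beaker, the sample box or the green specimen is moved more than 30 mm (distance of any of beaker, sample_box, puck from where it was at the start of the episode above 0.03 m).
It also fails if it takes over 64 s, if anything falls off the work surface, if the arm or the gripper's body presses on something with over 40 N, if the wrist force passes 120 N, or if a joint passes its speed limit or range.

ROBOT

A 6-joint arm with a two-finger parallel gripper is mounted at the origin on a cart in front of the work surface, level with it; the furniture and walls round the work are solid. World frame = base frame: x ahead of the robot, y to its left, z up, the work surface at z = 0. Lengths are in m, angles in rad, forces in N, time in s.
With the tool pointing down it reaches from about 0.275 to 0.75 m from the base axis. Payload 10.2 kg.
Tool frame: the origin (TCP) lies midway between the tips of the shut fingers; the grasp point (between the pads) lies 19 mm behind it (env.hold_point_z is the distance from the TCP to the grasp point, in m); z points along the fingers, y is the line along which they close (so a half turn about z gives the same grasp; the last joint's range is limited). The gripper opens to 85 mm and grips with 20 to 120 N. Pads are 22 mm wide; open, the fingers measure 114 mm over their backs; the gripper's body (76 mm by 85 mm) begins 54 mm behind the grasp point. The pads swing forward as they close: fully open they stand 13 mm farther back than shut.
Start: joints at [0.878, 0.313, 1.498, -0, 1.331, -0.223], TCP at [0.238, 0.468, 0.231] pointing down, gripper open.
Joint ranges: [-2.94, 2.94], [-0.97, 2.17], [0.19, 2.56], [-1.23, 4.37], [0.02, 3.11], [-2.88, 2.88]. Speed limits (rad/s): [2.39, 2.39, 3.01, 3.14, 3.14, 3.14].

INTERFACE

Orientations are given as a unit quaternion [x, y, z, w].
In Python, from bench import env, kinematics, monitor, eyes, job gives the robot as it stands. The module is installed in compiled form; this text tells all that it offers. Calls block until the motion is done:
- env.reach(position, orientation): joint-space move of the TCP to a pose.
- env.movel(position, velocity=0.15, frame=None, guard=None): straight line of the TCP; frame=None keeps the orientation; velocity is the mean speed in m/s. With guard (N) it stops when the force on the tool has changed by that much, and returns True; else False.
- env.set_joints(angles): joint-space move.
- env.release() and env.close_gripper(effort=None): open the fingers fully, or close them until they stop; effort is the grip in N (None keeps the last).
- env.hold(seconds).
- kinematics.ik(position, orientation): joint angles nearest the present ones, or None.
- monitor.sense(): the state.
- eyes.grab_frame(name): name is "side" or "top"; returns a dict with "frame" (420x560x3 uint8, red, green, blue), "mtx" (3x3 intrinsics, pixels), "view" (4x4, takes a point from world to camera coordinates). Camera axes: x right, y down, z forward; pixel columns grow to the right and rows downward; lengths in m; the calibration is good to about 2 mm. A picture is of the moment at which its call begins. There is no depth.
A pose or a line that the arm cannot do raises env.MotionError and nothing moves.
- job.hand_in(): hands the job in; it is judged then, once.
The state is a dict: "clock": time; "joints": joint angles; "qvel": joint speeds; "joint_efforts": joint torques, N m; "position": TCP position; "ee_rot": TCP orientation; "contact_force": force on the tool from outside, world axes, zero at the start; "ft_torque": the same for the moment, N m; "finger_gap": opening from 0.0 (shut) to 1.0 (fully open); "gripper_force": force on a finger pad.
Only numpy, scipy, OpenCV 4.12 (cv2) and the standard library are available. Lean on these libraries where they do the work, as an engineer would, in place of code of your own. Each camera call takes 0.05 s, during which the arm holds its last target. There are 200 camera calls.

## Working session

There is one attempt and no reset: what is moved stays moved. The work goes in short steps, each a Python script; the robot and the scene stay as the last script left them, time stands still between calls to the robot, and variables do not carry over. Pictures are saved under pics/ and viewed, at most 10 in all, crops included, and the job is handed in when it is done.

```bash
mkdir -p pics; cat > h.py <<'E'
import numpy as np, cv2
from bench import env, kinematics, monitor, eyes, job
def grab(n,save=None):
    f=eyes.grab_frame(n); f={k:np.array(v) for k,v in f.items()}
    if save: cv2.imwrite('pics/'+save,f['frame'][:,:,::-1])
    return f
def ray(f,uv):
    V=f['view']; R,t=V[:3,:3],V[:3,3]
    d=R.T@np.linalg.solve(f['mtx'],[uv[0],uv[1],1.]); return -R.T@t,d
def onplane(f,uv,z):
    o,d=ray(f,uv); return o+d*(z-o[2])/d[2]
def proj(f,p):
    c=f['view'][:3,:3]@np.array(p)+f['view'][:3,3]; c=f['mtx']@c; return c[:2]/c[2]
def tri(f1,u1,f2,u2):
    A=[];b=[]
    for f,u in((f1,u1),(f2,u2)):
        o,d=ray(f,u); d/=np.linalg.norm(d); P=np.eye(3)-np.outer(d,d); A.append(P);b.append(P@o)
    return np.linalg.lstsq(np.vstack(A),np.hstack(b),rcond=None)[0]
E
python3 - <<'E'
from h import *
a=grab('top','t0.png'); b=grab('side','s0.png')
for f in(a,b): print(f['mtx'].round(1).tolist(), ray(f,(280,210))[0].round(3), f['view'].round(3).tolist())
np.savez('f0.npz',**{k+str(i):v for i,f in enumerate((a,b)) for k,v in f.items()})
print(monitor.sense())
E
```

```text
[[410.8, 0.0, 289.6], [0.0, 410.8, 208.3], [0.0, 0.0, 1.0]] [ 0.48  -0.338  1.08 ] [[0.014, -1.0, 0.018, -0.363], [-0.996, -0.015, -0.086, 0.565], [0.086, -0.017, -0.996, 1.029], [0.0, 0.0, 0.0, 1.0]]
[[543.4, 0.0, 275.4], [0.0, 543.4, 211.1], [0.0, 0.0, 1.0]] [-0.01  -1.131  0.69 ] [[0.814, -0.581, 0.023, -0.665], [-0.297, -0.45, -0.842, 0.07], [0.5, 0.679, -0.538, 1.144], [0.0, 0.0, 0.0, 1.0]]
{'clock': 0.1, 'joints': array([ 8.77611123e-01,  3.13374432e-01,  1.49832651e+00,  7.28470846e-06,
        1.33102178e+00, -2.23385984e-01]), 'qvel': array([ 2.10824971e-03, -2.28334574e-03, -3.24678751e-03, -6.81022173e-04,
        1.27483326e-05, -6.92290409e-04]), 'joint_efforts': array([ 2.55317114e-03, -4.12900794e+01, -2.60144055e+01, -1.25928696e-04,
        2.96684098e-03, -2.32385827e-05]), 'position': array([0.23752827, 0.46794437, 0.23081537]), 'ee_rot': array([ 2.32746160e-01,  9.72537354e-01, -5.05162806e-04, -2.53149269e-04]), 'contact_force': array([0.4229255 , 0.15496958, 0.3870028 ]), 'ft_torque': array([-0.01251631,  0.05009109,  0.01801222]), 'gripper_force': 0.0, 'finger_gap': 0.9968048222812873}
```

View pics/t0.png

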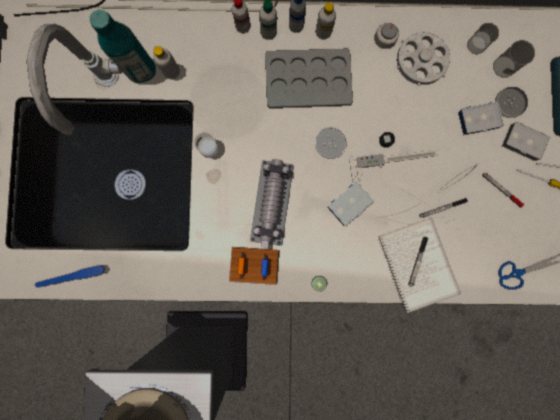

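View pics/s0.png

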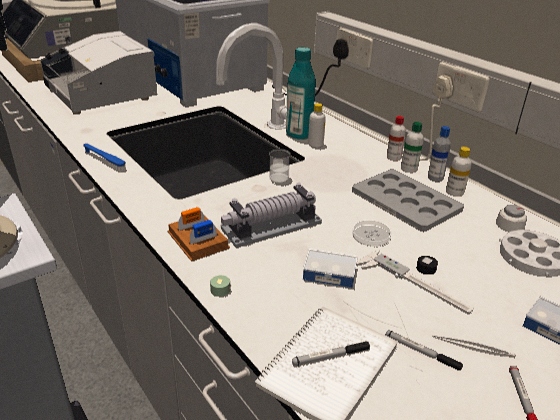

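The top view shows the stand at about (255,266), with the blue grip at (265,267) and the orange grip at (242,265). The spindle runs from (275,165) to (265,243). The side view shows the blue grip at (204,230) and the spindle around (270,212). Next I'll measure with colour masks and look at crops.

```bash
python3 - <<'E'
from h import *
z=np.load('f0.npz'); F=[{k:z[k+str(i)] for k in('frame','mtx','view')} for i in(0,1)]
roi=[(220,240,290,295),(160,195,230,260)]
C={}
for i,f in enumerate(F):
    hsv=cv2.cvtColor(f['frame'],cv2.COLOR_RGB2HSV); x0,y0,x1,y1=roi[i]
    for n,lo,hi in(('blue',(105,130,50),(125,255,255)),('orange',(5,200,150),(14,255,255)),('wood',(5,100,40),(20,255,255))):
        m=np.zeros(hsv.shape[:2],np.uint8); m[y0:y1,x0:x1]=cv2.inRange(hsv,lo,hi)[y0:y1,x0:x1]
        cs=cv2.findContours(m,0,2)[0]; c=max(cs,key=cv2.contourArea); M=cv2.moments(c)
        C[n,i]=(M['m10']/M['m00'],M['m01']/M['m00'])
        print(n,i,M['m00'],np.round(C[n,i],1),cv2.boundingRect(c),np.round(cv2.minAreaRect(c),1) if 0 else cv2.minAreaRect(c))
        if n=='wood' and i==0:
            for p in cv2.boxPoints(cv2.minAreaRect(c)): print(onplane(f,p,.022).round(4))
for n in('blue','orange'):
    print(n,tri(F[0],C[n,0],F[1],C[n,1]).round(4),onplane(F[0],C[n,0],.061).round(4),onplane(F[1],C[n,1],.05).round(4))
a=cv2.resize(F[0]['frame'][150:290,220:300],None,fx=4,fy=4,interpolation=cv2.INTER_CUBIC)
b=cv2.resize(F[1]['frame'][175:265,160:330],None,fx=2.8,fy=2.8,interpolation=cv2.INTER_CUBIC)
o=np.zeros((560,800,3),np.uint8); o[:a.shape[0],:320]=a; o[:b.shape[0],322:322+b.shape[1]]=b[:,:478]
cv2.imwrite('pics/c0.png',cv2.convertScaleAbs(o[:,:,::-1],alpha=1.6))
E
```

```text
blue 0 69.5 [264.5 266.8] (262, 259, 6, 17) ((264.5, 267.0), (16.0, 5.0), 90.0)
orange 0 57.0 [240.3 265.6] (238, 258, 6, 16) ((240.29701232910156, 265.52972412109375), (4.676674842834473, 15.323573112487793), 5.7105937004089355)
wood 0 1545.5 [253.8 265.3] (229, 247, 50, 37) ((253.59072875976562, 265.139404296875), (47.49456787109375, 34.656402587890625), 3.814074993133545)
[ 0.3834 -0.2033  0.022 ]
[ 0.4709 -0.2069  0.022 ]
[ 0.4645 -0.3282  0.022 ]
[ 0.3769 -0.3237  0.022 ]
blue 1 225.5 [202.7 228.1] (193, 220, 20, 18) ((202.9495391845703, 228.16514587402344), (13.313786506652832, 20.305919647216797), 73.3007583618164)
orange 1 43.5 [190.3 210.9] (182, 208, 18, 7) ((190.32110595703125, 210.9036865234375), (3.4481747150421143, 17.719785690307617), 73.3007583618164)
wood 1 996.5 [197.2 242.5] (168, 222, 62, 38) ((197.69041442871094, 242.98330688476562), (63.06657791137695, 34.20518493652344), 9.926244735717773)
blue [ 0.421  -0.2942  0.0499] [ 0.422  -0.2949  0.061 ] [ 0.4205 -0.294   0.05  ]
orange [ 0.424  -0.2353  0.0598] [ 0.4243 -0.2356  0.061 ] [ 0.4304 -0.2212  0.05  ]
```

View pics/c0.png

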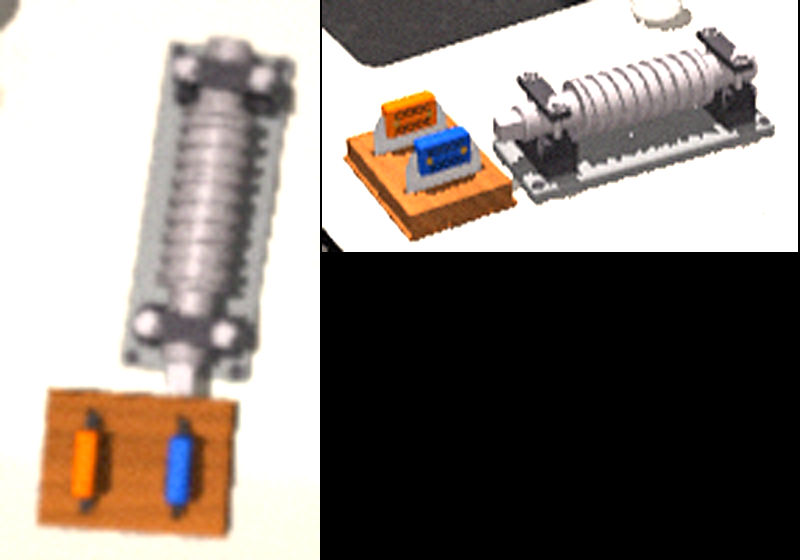

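The crop shows the blue comb on the -y side of the stand, and the spindle with four bright nuts, at crop pixels (186,68), (264,77), (148,322) and (225,333).

Fully open, the fingers reach 57 mm from centre, but the orange grip starts at 51 mm. I'll therefore pinch the blue grip near its top, so the open tips stay above the orange one.

```bash
cat >> h.py <<'E'
def quat(yaw):  # tool down, closing line perpendicular to comb x axis at 'yaw'; pick nearest of the half turns
    return [[np.cos(p),np.sin(p),0,0] for p in (yaw/2,yaw/2+np.pi/2)]
def best(pos,yaw):
    j=np.array(monitor.sense()['joints']); c=[]
    for q in quat(yaw):
        s=kinematics.ik(pos,q)
        if s is not None: c.append((abs(s[5]),q,s))
    c.sort(key=lambda t:t[0]); print([(round(float(t[0]),2)) for t in c]); return c[0][1]
E
python3 - <<'E'
from h import *
z=np.load('f0.npz'); F=[{k:z[k+str(i)] for k in('frame','mtx','view')} for i in(0,1)]
N=[onplane(F[0],(220+x/4,150+y/4),.077) for x,y in((186,68),(264,77),(148,322),(225,333))]
P=[onplane(F[0],(220+x/4,150+y/4),.006) for x,y in((168,42),(295,58),(122,362),(250,380))]
for n,Q in(('nuts',N),('plate',P)):
    Q=np.array(Q); d=(Q[0]+Q[1]-Q[2]-Q[3])/2; w=Q[0]-Q[1]+Q[2]-Q[3]
    print(n,Q.mean(0).round(4),'yaw',np.arctan2(d[1],d[0]).round(3),'len',np.linalg.norm(d).round(4),'wid',np.linalg.norm(w/2).round(4))
# move above the comb
B=np.array([.4216,-.2945]); yaw=-.047
p=B+.0015*np.array([np.sin(yaw),-np.cos(yaw)])
q=best([*p,.12],yaw); env.reach([*p,.12],q)
s=monitor.sense(); print(s['position'],s['joints'].round(2),s['clock'],s['contact_force'])
a=grab('top','t1.png'); b=grab('side','s1.png')
o=np.hstack([cv2.resize(a['frame'][215:295,215:305],None,fx=4,fy=4),cv2.resize(b['frame'][165:265,150:250],None,fx=3.2,fy=3.2)])
cv2.imwrite('pics/c1.png',cv2.convertScaleAbs(o[:,:,::-1],alpha=1.5))
E
```

```text
nuts [ 0.5862 -0.3096  0.077 ] yaw -0.132 len 0.1589 wid 0.0479
plate [ 0.5872 -0.3098  0.006 ] yaw -0.123 len 0.2137 wid 0.0844
[0.78, 2.36]
[ 0.42189194 -0.29551132  0.12010484] [-0.84  0.41  1.67  0.    1.06  0.78] 2.9 [ 0.00150174  0.3675736  -0.66157394]
```

View pics/c1.png

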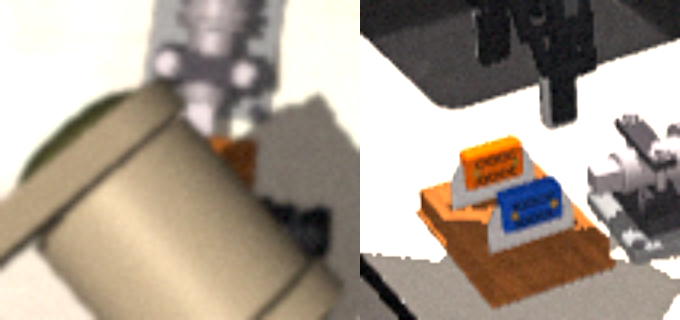

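The side view shows the open fingers straddling the blue grip from above, and nothing touches. Next: go down with a guard, grip high and lift.

```bash
python3 - <<'E'
from h import *
s=monitor.sense(); p=np.array(s['position'])
print(env.movel([p[0],p[1],.052],velocity=.05,guard=4)); s=monitor.sense(); print(s['position'],s['contact_force'].round(2))
env.close_gripper(70); s=monitor.sense(); print(s['position'],s['contact_force'].round(2),s['finger_gap'],s['gripper_force'],s['clock'])
np.save('grip.npy',np.r_[s['position'],s['ee_rot']])
a=grab('side','s2.png')
cv2.imwrite('pics/c2.png',cv2.convertScaleAbs(cv2.resize(a['frame'][165:265,150:290],None,fx=4,fy=4)[:,:,::-1],alpha=1.5))
E
```

```text
False
[ 0.42195613 -0.29570541  0.05227362] [0.06 0.2  1.18]
[ 0.42192574 -0.2955792   0.05223757] [-0.15  1.39  3.61] 0.13567709443320491 68.70424037799239 5.175
```

View pics/c2.png

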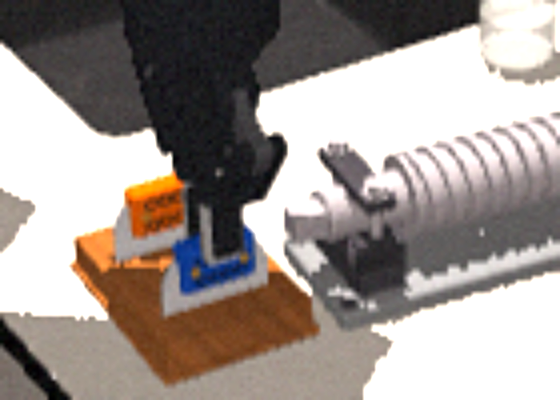

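The pads hold the upper part of the blue grip at about (215,240), and the orange comb is untouched. Next I'll lift and go above the thread.

```bash
python3 - <<'E'
from h import *
g=np.load('grip.npy')
env.movel([g[0],g[1],.15],velocity=.08)
T=np.array([.5865,-.3097]); yaw=-.127
q=best([*T,.15],yaw); env.reach([*T,.15],q); np.save('q.npy',q)
env.movel([*T,.128],velocity=.08); env.hold(.2)
s=monitor.sense(); print(s['position'],s['contact_force'].round(2),s['finger_gap'],s['gripper_force'],s['clock'])
a=grab('side','s3.png'); b=grab('top','t3.png')
o=np.hstack([cv2.resize(a['frame'][150:250,200:330],None,fx=4,fy=4),cv2.resize(b['frame'][150:250,240:305],None,fx=4,fy=4)])
cv2.imwrite('pics/c3.png',cv2.convertScaleAbs(o[:,:,::-1],alpha=1.5))
E
```

```text
[1.04, 2.11]
[ 0.58658308 -0.30986558  0.12851509] [ 0.22 -0.02 -0.38] 0.13910205041849502 68.24923465959728 7.925
```

View pics/c3.png

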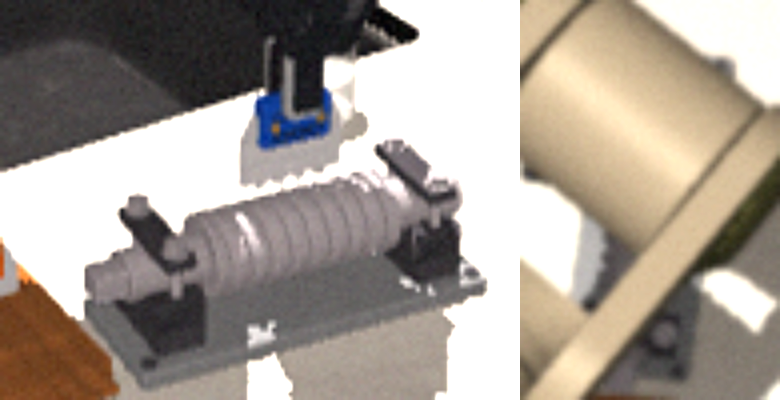

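The comb hangs upright and along the thread, its teeth at about (290,183) above the crests. Next I'll probe for grooves.

```bash
python3 - <<'E'
from h import *
T=np.array([.5865,-.3097]); d=np.array([np.cos(-.127),np.sin(-.127)])
zc=None
for k in range(13):
    x=-.0055+.0011*k; p=T+d*x
    zt=.122 if zc is None else zc+.002
    env.movel([*p,zt],velocity=.03)
    hit=env.movel([*p,.1125],velocity=.012,guard=3)
    s=monitor.sense(); z=s['position'][2]
    print(round(x*1e3,1),hit,s['position'].round(4),s['contact_force'].round(1),round(s['clock'],2))
    if zc is None: zc=z
    zc=max(z,zc)
    if not hit or z<zc-.0022 or z<.1158: break
E
```

```text
-5.5 True [ 0.5811 -0.3091  0.1182] [0.  0.8 3.4] 8.91
-4.4 True [ 0.5821 -0.3091  0.1182] [0.2 0.1 3.5] 9.5
-3.3 True [ 0.5832 -0.3093  0.1183] [-0.5  0.6  4.7] 10.08
-2.2 True [ 0.5843 -0.3094  0.1182] [-1.1  0.1  4.7] 10.68
-1.1 True [ 0.5854 -0.3096  0.1182] [-0.9 -0.1  4.6] 11.28
0.0 True [ 0.5865 -0.3097  0.1182] [-0.4  0.5  3.9] 11.88
1.1 True [ 0.5876 -0.3098  0.1181] [-1.  -0.   4.6] 12.47
2.2 True [ 0.5887 -0.31    0.118 ] [-0.5  0.7  4.7] 13.08
3.3 True [ 0.5898 -0.3102  0.1147] [-1.2  0.1  4.3] 13.84
```

The teeth dropped 3.5 mm, to exactly the predicted home height. Next I'll press gently and hold.

```bash
python3 - <<'E'
from h import *
s=monitor.sense(); p=np.array(s['position'])
print(env.movel([p[0],p[1],p[2]-.003],velocity=.006,guard=3.5))
for i in range(5):
    s=monitor.sense(); print(s['position'].round(4),s['contact_force'].round(1),round(s['clock'],2)); env.hold(.4)
a=grab('side','s4.png')
cv2.imwrite('pics/c4.png',cv2.convertScaleAbs(cv2.resize(a['frame'][150:250,200:330],None,fx=5,fy=5)[:,:,::-1],alpha=1.5))
E
```

```text
True
[ 0.5898 -0.3102  0.1147] [-0.6  0.9  4. ] 14.05
[ 0.5898 -0.3102  0.1146] [-0.2  0.7  5.3] 14.45
[ 0.5898 -0.3102  0.1147] [-0.5  1.2  4.1] 14.85
[ 0.5898 -0.3102  0.1146] [-0.9  0.2  5.8] 15.25
[ 0.5898 -0.3102  0.1147] [-0.5  0.4  6. ] 15.65
```

View pics/c4.png

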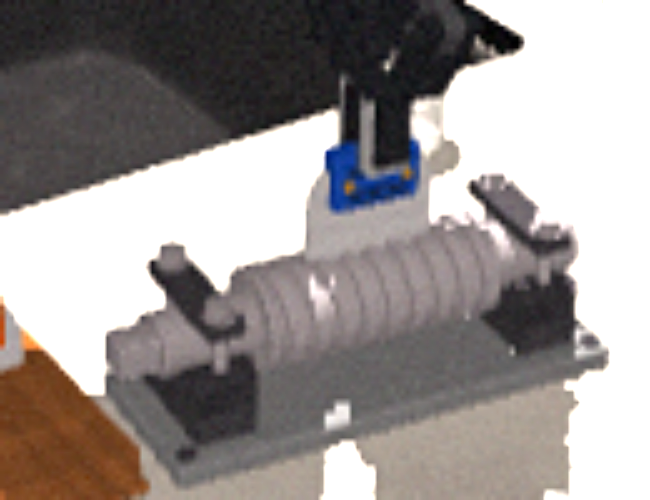

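The teeth are hidden in the grooves and the leaf sits flat on the crests, held for about 2 s at 4–6 N. Next I'll return it to its slot.

```bash
python3 - <<'E'
from h import *
s=monitor.sense(); p=np.array(s['position']); g=np.load('grip.npy')
env.movel([p[0],p[1],.15],velocity=.06)
t=g[:2]+np.array([0,.0008])
env.reach([*t,.15],g[3:7]); env.movel([*t,.08],velocity=.08,frame=g[3:7]); env.hold(.2)
print(monitor.sense()['contact_force'].round(1))
hit=env.movel([*t,.0515],velocity=.025,guard=5)
s=monitor.sense(); print(hit,s['position'].round(4),s['contact_force'].round(1),round(s['clock'],2))
a=grab('side','s5.png')
cv2.imwrite('pics/c5.png',cv2.convertScaleAbs(cv2.resize(a['frame'][165:265,150:290],None,fx=4,fy=4)[:,:,::-1],alpha=1.5))
E
```

```text
[ 0.   0.  -1.4]
True [ 0.4219 -0.2948  0.0522] [-0.6  0.4  4.4] 19.85
```

View pics/c5.png

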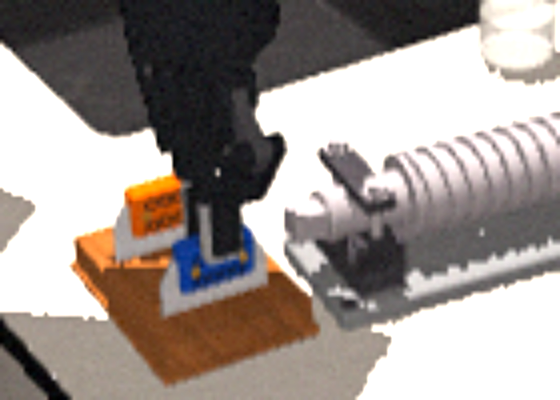

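The picture matches the start, and the comb is down on the slot floor (TCP z is 0.0522, as when it was picked up). Next: release, back off and check.

```bash
python3 - <<'E'
from h import *
env.release(); p=np.array(monitor.sense()['position'])
env.movel([p[0],p[1],.16],velocity=.08); env.set_joints([.878,.313,1.498,0,1.331,-.223]); env.hold(.3)
a=grab('top'); b=grab('side'); z=np.load('f0.npz')
o=[]
for i,f in enumerate((a,b)):
    hsv=[cv2.cvtColor(x,cv2.COLOR_RGB2HSV) for x in(z['frame'+str(i)],f['frame'])]
    x0,y0,x1,y1=[(220,240,290,295),(160,195,230,260)][i]
    for lo,hi in(((105,130,50),(125,255,255)),((5,200,150),(14,255,255))):
        print(i,[np.argwhere(cv2.inRange(h,lo,hi)[y0:y1,x0:x1]).mean(0).round(2) for h in hsv])
s=monitor.sense(); print(s['contact_force'].round(2),s['clock'],s['finger_gap'])
cv2.imwrite('pics/c6.png',cv2.convertScaleAbs(cv2.resize(b['frame'][165:265,150:290],None,fx=4,fy=4)[:,:,::-1],alpha=1.5))
E
```

```text
0 [array([26.83, 44.47]), array([26.74, 44.17])]
0 [array([25.56, 20.37]), array([25.65, 20.29])]
1 [array([32.85, 42.58]), array([32.77, 42.33])]
1 [array([22.05, 29.83]), array([20.14, 30.67])]
[ 0.48 -0.24  0.02] 25.2917 1.0013078038421537
```

View pics/c6.png

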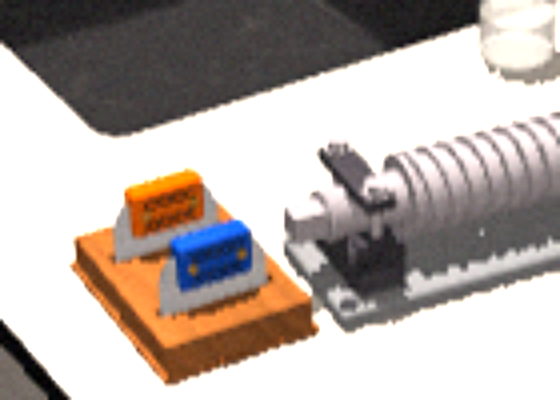

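Both combs stand upright in their slots, within a fraction of a pixel of where they started in the top view.

```bash
python3 -c "
from h import *
print(job.hand_in())"
```

```text
the job is handed in; nothing more can be done
None
```

The job is handed in (no verdict was returned): the blue comb sat fully home in the thread, pressed at about 4–6 N for some 2 s, and is back upright and fully down in its own slot, with the orange comb untouched.

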